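# Rinse the tall tumbler on the glass rinser

### The job

Take the tall tumbler off the draining tray and, keeping it upside down, set its mouth centrally on the star of the glass rinser and press the star fully down without ramming it. Keep it fully down for at least three seconds without letting up, and finish still gripping the tumbler by its sides and holding the star down. Leave the other glasses, the cups and everything else where they are.

Things in the scene. Friction and masses are not known exactly. Their poses are not given: they have to be found in the camera images.
- tumbler: The tall tumbler: straight clear glass cylinder, 60 mm outside diameter, 140 mm tall, wall 4 mm, base 10 mm thick, about 0.26 kg (varies); the tallest glass on the draining tray. It stands upside down. Origin: centre of its mouth, which is its underside now; +z points up to its closed base, whose flat outer face is 140 mm above the origin.
- rinser: Counter-top glass rinser, fixed down: stainless drip tray 150 x 300 mm (x, y) and 24 mm high at the rim, with a slotted draining grid at its +y end and the black star at its -y end. Origin: centre of its underside, on the counter.
- star_mid (a point): Centre of the rinser's black plastic star, in the plane of the tops of its eight arms; it moves down with the star. It lies at (0, -75, 41) mm in the rinser's frame when the star is up. The arms are round bars 7 mm thick that reach 46 mm from the centre; a nozzle of 23 mm diameter stands 8 mm above the arms in the middle and goes inside a glass. The rim of the glass bears on the arms.
- star (a joint): How far the star is pressed straight down, in m: 0 = up, 0.010 = fully down on its stop. A spring returns it: about 4 N to start it moving, 12 N when fully down. A glass standing on it by its weight alone does not press it down.
- drainer: Grey plastic draining tray, fixed, 220 x 250 mm (x, y), ribs 12 mm high on which the glasses stand, rim 17 mm high. Origin: centre of its underside. Four things stand on it upside down in a 2 x 2 pattern 105 mm (x) by 120 mm (y) apart, which one where varies.
- short_glass: Short clear tumbler upside down, 72 mm diameter at the mouth, 88 mm tall. Origin: centre of its underside. Not to be disturbed.
- juice_glass: Small clear glass upside down, 58 mm diameter at the mouth, 100 mm tall. Origin: centre of its underside. Not to be disturbed.
- mug: White mug upside down, 78 mm diameter, 95 mm tall, handle to its +x side. Origin: centre of its underside. Not to be disturbed.
- espresso_cup: Small white cup, 62 mm diameter, 56 mm tall, upright on the rinser's draining grid about 150 mm from the star. Origin: centre of its underside. Not to be disturbed.
- soap: Clear bottle of washing-up soap, 60 mm diameter, 180 mm tall, on the counter towards the far edge. Origin: centre of its underside. Not to be disturbed.
- brush: Washing-up brush with a wooden handle lying on the counter towards the far edge, 220 mm long, head 38 mm high. Origin: underside, middle of its length. Not to be disturbed.
- jam: Jar with a steel lid, 66 mm diameter, 90 mm tall, on the counter towards the far edge. Origin: centre of its underside. Not to be disturbed.

How it is judged:
On the way, in this order (a step that is already met when the one before it is completed fails the run):
1. the tumbler is lifted clear of the draining tray, in the gripper (height (world z) of tumbler above 0.04 m and contact force between the fingers and tumbler above 1 N), for 0.1 s.
2. the tumbler, gripped by its sides, upside down and centred, keeps the star fully down for 2.5 s (value of joint star above 0.009 m and horizontal distance between tumbler and star_mid below 0.012 m and z of tumbler in the frame of star_mid above -0.003 m and angle between tumbler's own z axis and vertical below 0.1 rad and contact force between tumbler and rinser between 8 and 50 N and contact force between the fingers and tumbler above 2 N and z of the grasp point in the frame of tumbler below 0.14 m and contact force between each of the arm, the fingers and rinser below 0.5 N and linear speed of tumbler below 0.03 m/s), for 2.5 s.
At the end, for the whole second after the job is handed in: The tumbler, gripped by its sides, is at rest upside down (within 0.1 rad), its mouth within 12 mm of the star's centre, and keeps the star at least 9 mm of its 10 mm down, bearing on it with 8 to 50 N; the robot itself does not touch the rinser (all of step 2); the arm keeps its last pose, push and grip.
It fails at once if the star was rammed (more than 60 N) (contact force between tumbler and rinser above 60 N).
It fails at once if another glass, a cup or something else on the counter was moved more than 30 mm (distance of any of short_glass, juice_glass, mug, espresso_cup, soap, brush, jam from where it was at the start of the episode above 0.03 m).
It also fails if it takes over 45 s, if anything falls off the work surface, if the arm or the gripper's body presses on something with over 40 N, if the wrist force passes 120 N, or if a joint passes its speed limit or range.

### The arm

A 7-joint arm with a two-finger parallel gripper is mounted at the origin on the work surface. World frame = base frame: x ahead of the robot, y to its left, z up, the work surface at z = 0. Lengths are in m, angles in rad, forces in N, time in s.
With the tool pointing down it reaches from about 0.425 to 0.925 m from the base axis. Payload 6.8 kg.
Tool frame: the origin (TCP) lies at the very end of the fingers, on their centre line; the grasp point (between the pads) lies 19 mm behind it (r.grip_point_offset is the distance from the TCP to the grasp point, in m); z points along the fingers, y is the line along which they close (so a half turn about z gives the same grasp; the last joint's range is limited). The gripper opens to 85 mm and grips with 20 to 120 N. Pads are 22 mm wide; open, the fingers measure 114 mm over their backs; the gripper's body (76 mm by 85 mm) begins 54 mm behind the grasp point. The pads swing forward as they close: fully open they stand 13 mm farther back than shut.
Start: joints at [-1.448, 0.477, 0.022, 1.555, -0.011, 1.109, -0.083], TCP at [0.154, 0.657, 0.231] pointing down, gripper open.
Joint ranges: [-2.96, 2.96], [-0.34, 2.1], [-1.41, 1.46], [0.24, 2.44], [-1.37, 4.51], [0.17, 1.92], [-2.96, 2.96]. Speed limits (rad/s): [2.39, 2.39, 3.14, 3.14, 3.14, 3.14, 3.14].

### API

Orientations are given as a rotation vector (axis times angle).
In Python, from bench import status, eyes, r gives the robot as it stands.
- The arm moves only by the shell command python3 -m crank 'ROWS' [OPENING] [FORCE]. ROWS is JSON, a list of rows, each a list of 6 numbers: the shift along the tool's x, y, z normalised to -1 to 1, where 1 is 0.02 m, then the turn, a rotation vector about the tool's x, y, z normalised to -1 to 1, where 1 is 45 degrees. A call has 1 to 12 rows; each row shifts and turns the commanded pose from where the row before left it, along the tool's axes as they then stand; what a row does not reach is not made up. A row lasts 1/10 s, in which the tool goes at most 50 mm and 8.59 degrees, less where a joint would pass 70% of its speed; a pose out of reach is approached as far as the arm can. A call with a number of a shift or a turn outside -1 to 1 is refused whole. A call with a gripper value outside its range is refused whole. OPENING is the opening, from 0 (shut) to 1 (fully open), set as the call begins (- or left out, the last holds). The fingers move at their own pace and stop on an object; FORCE is the grip in N (left out, the last holds). Time passes only in rows, so rows that do not move let the fingers close. It gives the time, the measured TCP pose, the force, the opening and the grip force at its end, in the units of the state.
- status.get_obs(): the state, without advancing time (a new reading comes with each control period).
- eyes.grab_frame(name): name is "side" or "top"; returns a dict with "image" (400x640x3 uint8, red, green, blue), "depth" (400x640 float32, m along the optical axis (not along the pixel's ray), 0 where there is no reading), "fovy" (degrees; the focal length in pixels is half the picture's height over the tangent of half this angle, whatever the lens; pixels are square), "cx", "cy" (the principal point, pixels), "world_to_cam" (4x4, takes a point from world to camera coordinates). Camera axes: x right, y up, looking along -z (the intrinsics and any distortion apply to the point x, -y, -z); pixel columns grow to the right and rows downward; lengths in m; the calibration is good to about 2 mm. A picture is of the moment at which its call begins.
- r.hand_in(): hands the job in; it is judged then, once.
The state is a dict: "clock": time; "joints": joint angles; "qvel": joint speeds; "tau": joint torques, N m; "tcp_pos": TCP position; "orientation": TCP orientation; "contact_force": force on the tool from outside, world axes, zero at the start; "moment": the same for the moment, N m; "grip_width": finger opening in m; "gripper_force": force on a finger pad.
Only numpy, scipy, OpenCV 4.12 (cv2) and the standard library are available. Lean on these libraries where they do the work, as an engineer would, in place of code of your own. Each camera call takes 0.05 s, during which the arm holds its last target. There are 200 camera calls.

## Working session

There is one attempt and no reset: what is moved stays moved. The work goes in short steps, Python scripts to look and compute and a shell command to move; the robot and the scene stay as the last step left them, time stands still between calls to the robot, and variables do not carry over. Pictures are saved under pics/ and viewed, at most 10 in all, crops included, and the job is handed in when it is done.

```bash
ls; mkdir -p pics; python3 - <<'E'
from bench import status, eyes, r
import cv2,numpy as np
o=status.get_obs(); print(o)
for n in("side","top"):
    f=eyes.grab_frame(n); np.savez("/tmp/%s.npz"%n,**f)
    cv2.imwrite("pics/%s0.png"%n,f["image"][:,:,::-1]); print(n,f["fovy"],f["cx"],f["cy"],f["world_to_cam"].round(4).tolist(),[k for k in f])
E
```

```text
pics
{'clock': 0.0, 'joints': array([-1.44810146,  0.47779804,  0.0223401 ,  1.55647182, -0.01149326,
        1.10929681, -0.08309348]), 'qvel': array([ 8.64614032e-04, -5.51145592e-04,  2.46696653e-04, -4.70257595e-05,
       -1.05457954e-03,  7.53468152e-04,  1.03226971e-03]), 'tau': array([-6.75378615e-04, -5.96465242e+01,  1.60764221e+00, -2.81180942e+01,
        1.24591507e-02,  9.49209498e-03, -3.58576273e-06]), 'tcp_pos': array([0.15428704, 0.65651159, 0.23031851]), 'orientation': array([-3.61671806e-01, -3.12063379e+00,  2.89724723e-03]), 'contact_force': array([ 0.36805704,  0.21468188, -0.05703289]), 'moment': array([0.0165564 , 0.0401703 , 0.00011249]), 'gripper_force': 0.0, 'grip_width': 0.08562984517206372}
side 56.93117374106359 316.60281527008044 204.20358857549988 [[-0.9506, -0.31, 0.0133, 0.573], [0.2328, -0.6843, 0.691, -0.1786], [-0.2051, 0.66, 0.7227, -0.8491], [0.0, 0.0, 0.0, 1.0]] ['image', 'depth', 'fovy', 'cx', 'cy', 'world_to_cam']
top 54.947269715663566 325.85836737147156 197.854913498591 [[-0.0266, -0.9996, 0.0035, 0.0087], [0.9936, -0.026, 0.1096, -0.6043], [-0.1094, 0.0064, 0.994, -0.7742], [0.0, 0.0, 0.0, 1.0]] ['image', 'depth', 'fovy', 'cx', 'cy', 'world_to_cam']
```

View pics/side0.png

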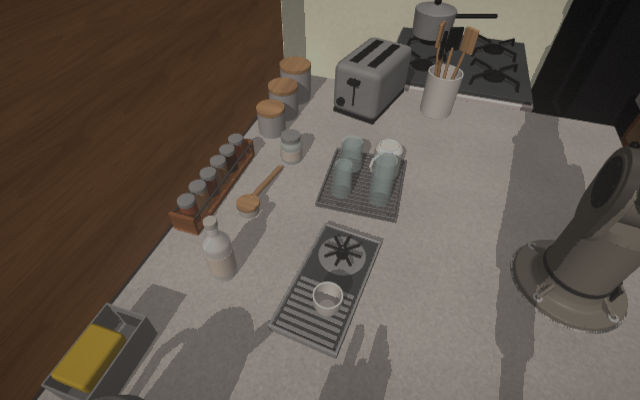

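View pics/top0.png

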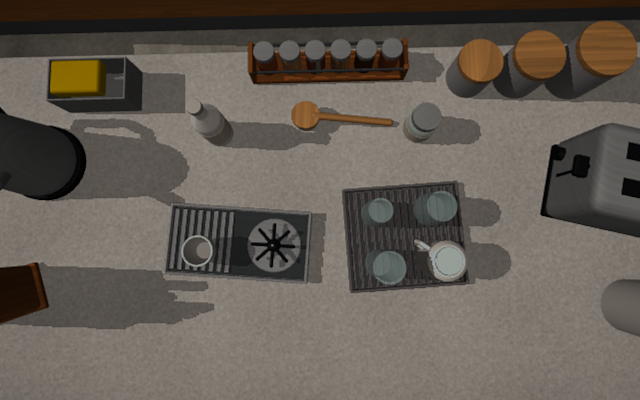

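The side view shows the tallest glass at (382,178), front row on the robot side, with the mug behind it at (388,152) and the star at (343,250). In the top view the same glass is at about (388,267), the star at (274,244) and the cup at (196,251). Next I'll zoom in to get edges.

```bash
python3 - <<'E'
import cv2,numpy as np
s=np.load("/tmp/side.npz");t=np.load("/tmp/top.npz")
a=cv2.resize(s["image"][130:280,310:420],None,fx=4,fy=4,interpolation=cv2.INTER_CUBIC)
b=cv2.resize(t["image"][180:300,330:480],None,fx=5,fy=5,interpolation=cv2.INTER_CUBIC)
cv2.imwrite("pics/s1.png",cv2.convertScaleAbs(a[:,:,::-1],alpha=1.5));cv2.imwrite("pics/t1.png",cv2.convertScaleAbs(b[:,:,::-1],alpha=1.5))
E
```

```text
(no output)
```

View pics/s1.png

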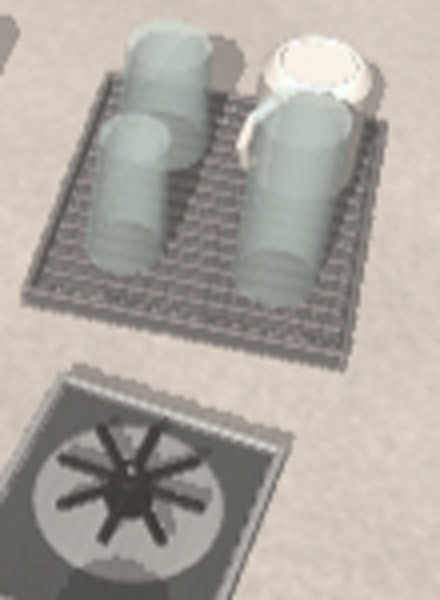

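View pics/t1.png

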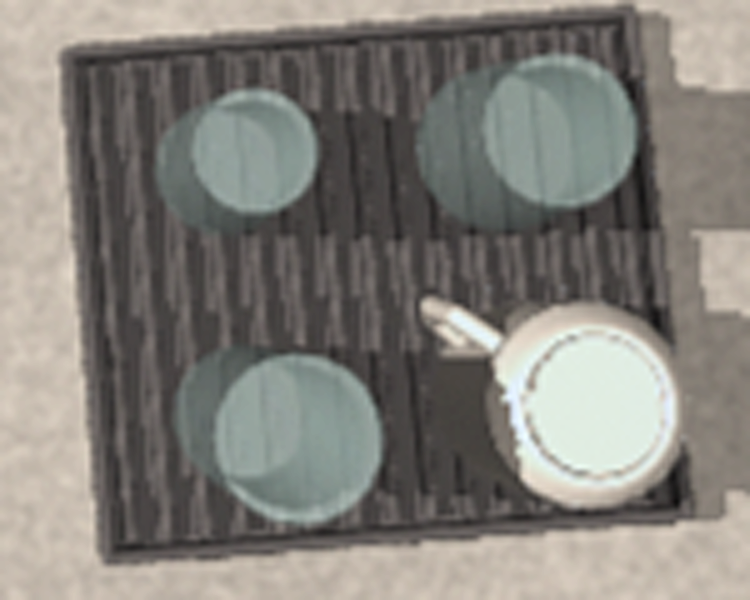

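The crops confirm it. In the side crop the tall glass's top ellipse is at about crop (310,125), or pixel (387,161). In the top crop the base disc is at about (299,438), or pixel (390,267), with radius about 17 px. Next I'll triangulate both and fit the star.

```bash
cat > h.py <<'E'
import cv2,numpy as np
def cam(f):
    fl=200/np.tan(np.radians(float(f["fovy"]))/2); return fl,float(f["cx"]),float(f["cy"]),np.array(f["world_to_cam"])
def ray(f,p):
    fl,cx,cy,T=cam(f); R=T[:3,:3]
    d=R.T@np.array([(p[0]-cx)/fl,-(p[1]-cy)/fl,-1]); return -R.T@T[:3,3],d
def plane(f,p,z):
    o,d=ray(f,p); return o+d*(z-o[2])/d[2]
def tri(fa,pa,fb,pb):
    (o,d),(p,e)=ray(fa,pa),ray(fb,pb)
    s=np.linalg.lstsq(np.c_[d,-e],p-o,rcond=None)[0]; A=o+d*s[0];B=p+e*s[1]
    return (A+B)/2,np.linalg.norm(A-B)
def proj(f,P):
    fl,cx,cy,T=cam(f); c=T[:3,:3]@P+T[:3,3]; return cx+fl*c[0]/-c[2],cy-fl*c[1]/-c[2]
def depthpt(f,p):
    o,d=ray(f,p); return o+d*float(f["depth"][int(round(p[1])),int(round(p[0]))])
def darkc(f,c,rad,th):
    g=cv2.cvtColor(f["image"],cv2.COLOR_RGB2GRAY); m=np.zeros_like(g); cv2.ellipse(m,(int(c[0]),int(c[1])),rad,0,0,360,255,-1)
    m[g>th]=0; n,l,st,ce=cv2.connectedComponentsWithStats(m); i=1+st[1:,4].argmax(); return ce[i],st[i]
E
python3 - <<'E'
from h import *
s=np.load("/tmp/side.npz");t=np.load("/tmp/top.npz")
P=lambda X,f,x0,y0:((X[0]+.5)/f-.5+x0,(X[1]+.5)/f-.5+y0)
tt=P((299,438),5,330,180); st=P((310,125),4,310,130)
print("tumbler top",tri(t,tt,s,st),"planes",plane(t,tt,.152),plane(s,st,.152),"depth",depthpt(t,tt),depthpt(s,st))
# mouth ellipse bottom in side: centre approx
print("mouth side",plane(s,P((279,277),4,310,130),.012))
for n,f,c,rad in(("t",t,(274,245),(25,25)),("s",s,(343,250),(22,20))):
    for th in (35,45):
        ce,q=darkc(f,c,rad,th); print(n,th,ce,q,plane(f,ce,.041),depthpt(f,ce))
ss=P((130,485),4,310,130)
print("star tri (eye side)",tri(t,(274,244),s,ss))
for p in((173,205),(312,211),(308,281),(166,276)): print(plane(t,p,.024))
for f in(t,s): print(ray(f,(0,0))[0])
tc=t["image"][215:275,240:315]; cv2.imwrite("pics/star.png",cv2.convertScaleAbs(cv2.resize(tc,None,fx=8,fy=8,interpolation=cv2.INTER_CUBIC)[:,:,::-1],alpha=1.5))
E
```

```text
tumbler top (array([ 0.46198475, -0.11660915,  0.14346371]), np.float64(0.006695242558283667)) planes [ 0.46593264 -0.11468784  0.152     ] [ 0.4580324  -0.10678649  0.152     ] depth [ 0.46570263 -0.11520565  0.14885593] [ 0.45816126 -0.10881884  0.1503761 ]
mouth side [ 0.45936214 -0.11392169  0.012     ]
t 35 [273.00639659 244.97014925] [251 224  44  43 469] [0.50912928 0.10367009 0.041     ] [0.50918304 0.10283594 0.04726751]
t 45 [273.1627907  245.06589147] [251 223  44  45 516] [0.50892592 0.10335202 0.041     ] [0.50898111 0.10252306 0.0472473 ]Traceback (most recent call last):
  File "<stdin>", line 10, in <module>
  File "h.py", line 19, in darkc
    m[g>th]=0; n,l,st,ce=cv2.connectedComponentsWithStats(m); i=1+st[1:,4].argmax(); return ce[i],st[i]
                                                                  ~~~~~~~~~~~~~~~^^
ValueError: attempt to get argmax of an empty sequence
```

```bash
python3 - <<'E'
from h import *
s=np.load("/tmp/side.npz");t=np.load("/tmp/top.npz")
P=lambda X,f,x0,y0:((X[0]+.5)/f-.5+x0,(X[1]+.5)/f-.5+y0)
ss=P((130,485),4,310,130)
print("star tri",tri(t,(273.1,245),s,ss),plane(s,ss,.045),depthpt(s,ss))
# rinser outline via depth: points with z .015-.03 region
for n,f in(("top",t),("side",s)):
    fl,cx,cy,T=cam(f); v,u=np.mgrid[:400,:640]; d=f["depth"].astype(float)
    C=np.stack([(u-cx)/fl*d,-(v-cy)/fl*d,-d],-1); W=(C-T[:3,3])@T[:3,:3]
    ok=d>0
    g=ok&(abs(W[...,2])<.3)&(W[...,0]>.3)&(W[...,0]<.6)&(abs(W[...,1])<.35)
    m=g&(W[...,2]<.008); print(n,"counter z",np.percentile(W[m][:,2],[5,50,95]))
    for nm,zl,zh,box in(("tumtop",.135,.17,(.41,.52,-.17,-.06)),("drain",.011,.022,(.3,.7,-.4,-.02)),("rins",.019,.034,(.3,.62,-.03,.35)),("cup",.05,.09,(.42,.58,.15,.27)),("nozzle",.0455,.06,(.46,.56,.05,.15)),("mugtop",.095,.13,(.4,.55,-.3,-.17))):
        k=g&(W[...,2]>zl)&(W[...,2]<zh)&(W[...,0]>box[0])&(W[...,0]<box[1])&(W[...,1]>box[2])&(W[...,1]<box[3])
        if k.sum()<5: print(nm,k.sum());continue
        q=W[k]; (c,wh,a)=cv2.minAreaRect(q[:,:2].astype(np.float32)); print(n,nm,k.sum(),np.round(c,4),np.round(wh,4),round(a,1),"zmed",np.median(q[:,2]).round(4),"circ",np.round(np.r_[cv2.minEnclosingCircle(q[:,:2].astype(np.float32))[0]],4))
tc=t["image"][195:295,150:320]; cv2.imwrite("pics/star.png",cv2.convertScaleAbs(cv2.resize(tc,None,fx=4,fy=4,interpolation=cv2.INTER_CUBIC)[:,:,::-1],alpha=1.5))
E
```

```text
star tri (array([0.50785665, 0.10430149, 0.03336532]), np.float64(0.002313170165085467)) [0.50513413 0.11267665 0.045     ] [0.5049757  0.11353455 0.04616691]
top counter z [-0.00364972 -0.00109791  0.00415884]
top tumtop 935 [ 0.4663 -0.1135] [0.0582 0.0592] 87.0 zmed 0.1505 circ [ 0.4665 -0.1145]
top drain 1482 [ 0.5082 -0.172 ] [0.1929 0.2498] 2.8 zmed 0.0139 circ [ 0.5082 -0.1722]
top rins 4538 [0.5172 0.1806] [0.3002 0.15  ] 84.6 zmed 0.0208 circ [0.5167 0.1802]
top cup 295 [0.5029 0.2439] [0.0518 0.0602] 89.7 zmed 0.0735 circ [0.5033 0.2487]
top nozzle 54 [0.5094 0.1057] [0.0175 0.0162] 10.2 zmed 0.0471 circ [0.5105 0.105 ]
top mugtop 1303 [ 0.4887 -0.2393] [0.0764 0.1121] 71.8 zmed 0.1027 circ [ 0.4918 -0.2302]
side counter z [-0.0033195  -0.00113104  0.00344702]
side tumtop 397 [ 0.4632 -0.1134] [0.0581 0.0601] 34.1 zmed 0.1501 circ [ 0.462  -0.1141]
side drain 699 [ 0.5069 -0.1715] [0.1967 0.2522] 2.7 zmed 0.014 circ [ 0.5066 -0.1706]
side rins 3589 [0.5143 0.18  ] [0.3015 0.1505] 84.5 zmed 0.0207 circ [0.5121 0.1809]
side cup 355 [0.5001 0.2441] [0.0506 0.0608] 89.3 zmed 0.0694 circ [0.5003 0.2486]
side nozzle 37 [0.5069 0.1065] [0.0139 0.0178] 57.3 zmed 0.0471 circ [0.5071 0.1068]
side mugtop 350 [ 0.4916 -0.2313] [0.1196 0.0635] 8.3 zmed 0.1028 circ [ 0.4909 -0.2291]
```

View pics/star.png

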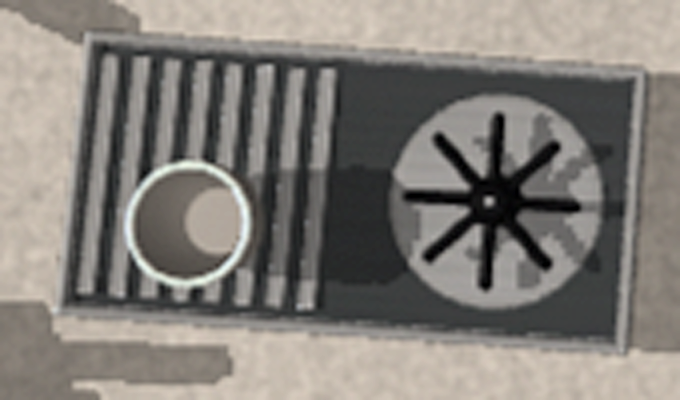

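Both depth views agree to about 3 mm:

| Item | Measured position (m) | Check |
|---|---|---|
| Tumbler axis | (0.465, -0.1135) | top at z about 0.150, expected 0.152 |
| Rinser centre | (0.5157, 0.180), yaw -5.4° | measures 300 x 150 mm, as given |
| Star | (0.5083, 0.106) | nozzle z 0.047, expected 0.049 |

The star picture shows it up and unobstructed at crop (490,200). I'm moving now.

```bash
python3 -m crank '[[-1,-0.5,0,0,0,0],[-1,-0.5,0,0,0,0],[-1,-0.5,0,0,0,0],[-1,-0.5,0,0,0,0],[-1,-0.5,0,0,0,0],[-1,-0.5,0,0,0,0],[-1,-0.5,0,0,0,0],[-1,-0.5,0,0,0,0],[-1,-0.5,0,0,0,0],[-1,-0.5,0,0,0,0],[-1,-0.5,0,0,0,0],[-1,-0.5,0,0,0,0]]' 1 60
cat > go.py <<'E'
import sys,numpy as np
from bench import status
from scipy.spatial.transform import Rotation as R
o=status.get_obs(); Q=R.from_rotvec(o["orientation"]); t=np.array([float(a) for a in sys.argv[1:4]])
print("t",o["clock"],"pos",o["tcp_pos"].round(4),"units20mm",((Q.inv().apply(t-o["tcp_pos"]))/.02).round(2),"axes z",Q.as_matrix()[:,2].round(4),"turn45",(Q.inv()*R.from_rotvec([-0.3616717,-3.12063,0])).as_rotvec().round(4)/.785,"F",o["contact_force"].round(2),"w",o["grip_width"],o["gripper_force"],"j",o["joints"].round(2))
E
python3 go.py 0.465 -0.1135 0.235
```

```text
clock: 1.3
tcp_pos: [0.3619, 0.4834, 0.2311]
orientation: [0.363, 3.12, -0.001]
contact_force: [0.6, 0.2, -0.6]
grip_width: 0.0854
gripper_force: 0.0
t 1.3 pos [0.3619 0.4834 0.2311] units20mm [-11.88 -27.86  -0.17] axes z [-0.e+00 -8.e-04 -1.e+00] turn45 [-0.00101911  0.00025478 -0.00140127] F [ 0.6   0.16 -0.62] w 0.08540507615378165 0.0 j [-1.1   0.36  0.09  1.74 -0.04  1.05  0.34]
```

```bash
python3 -m crank '[[-1,-1,0,0,0,0],[-1,-1,0,0,0,0],[-1,-1,0,0,0,0],[-1,-1,0,0,0,0],[-0.4,-1,0,0,0,0],[-0.4,-1,0,0,0,0],[-0.4,-1,0,0,0,0],[-0.4,-1,0,0,0,0],[-0.4,-1,0,0,0,0],[-0.4,-1,0,0,0,0],[-0.4,-1,0,0,0,0],[-0.4,-1,0,0,0,0]]' 
python3 -m crank '[[-0.3,-1,0,0,0,0],[-0.3,-1,0,0,0,0],[-0.3,-1,0,0,0,0],[-0.3,-1,0,0,0,0],[-0.3,-1,0,0,0,0],[-0.3,-1,0,0,0,0],[-0.3,-1,0,0,0,0],[-0.3,-1,0,0,0,0],[-0.3,-1,0,0,0,0],[-0.3,-1,0,0,0,0],[-0.3,-1,0,0,0,0],[-0.3,-1,0,0,0,0]]' 
python3 go.py 0.465 -0.1135 0.235
```

```text
clock: 2.5
tcp_pos: [0.4452, 0.2173, 0.2311]
orientation: [-0.362, -3.12, 0.0]
contact_force: [0.0, 0.5, -0.2]
grip_width: 0.0852
gripper_force: 0.0
clock: 3.7
tcp_pos: [0.4601, -0.0323, 0.2312]
orientation: [-0.362, -3.12, -0.001]
contact_force: [-0.2, 0.1, 0.3]
grip_width: 0.0855
gripper_force: 0.0
t 3.7 pos [ 0.4601 -0.0323  0.2312] units20mm [-1.17 -3.89 -0.19] axes z [-4.e-04  5.e-04 -1.e+00] turn45 [ 0.00050955 -0.00050955 -0.        ] F [-0.22  0.09  0.27] w 0.08546274870994162 0.0 j [-0.43  0.12  0.4   2.07 -0.06  0.97  1.34]
```

```bash
python3 -m crank '[[-0.3,-1,0,0,0,0],[-0.3,-1,0,0,0,0],[-0.3,-1,0,0,0,0],[-0.2,-0.7,0,0,0,0],[0,0,0,0,0,0],[0,0,0,0,0,0]]' 
python3 go.py 0.465 -0.1135 0.100
python3 - <<'E'
from h import *
from bench import eyes
for n in("side","top"):
    f=eyes.grab_frame(n); np.savez("/tmp/%s1.npz"%n,**f)
s=np.load("/tmp/side1.npz")["image"][90:240,300:450]
cv2.imwrite("pics/above.png",cv2.convertScaleAbs(cv2.resize(s,None,fx=4,fy=4,interpolation=cv2.INTER_CUBIC)[:,:,::-1],alpha=1.5))
E
```

```text
clock: 4.3
tcp_pos: [0.4649, -0.108, 0.2311]
orientation: [-0.362, -3.12, -0.001]
contact_force: [-0.0, 0.7, -0.1]
grip_width: 0.0852
gripper_force: 0.0
t 4.3 pos [ 0.4649 -0.108   0.2311] units20mm [-0.07 -0.27  6.55] axes z [-5.e-04  7.e-04 -1.e+00] turn45 [ 0.00063694 -0.00076433 -0.00063694] F [-0.03  0.71 -0.09] w 0.085246095723156 0.0 j [-0.32  0.15  0.47  2.04 -0.08  0.97  1.53]
```

View pics/above.png

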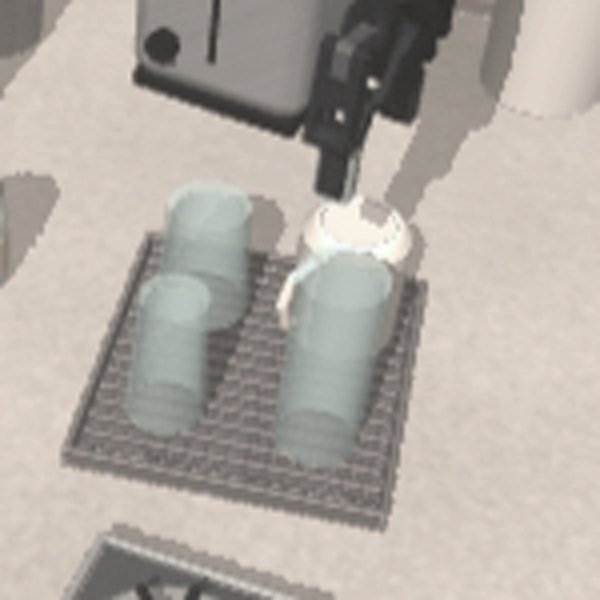

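The gripper is above the tumbler: near finger tip at crop (335,190), tumbler top at (345,275). I'll check this against the predicted projections.

```bash
python3 - <<'E'
from h import *
s=np.load("/tmp/side1.npz");t=np.load("/tmp/top1.npz")
for k in(1,-1):
    for off in (.043,.057):
        P=np.array([.4649+k*off*.229,-.108+k*off*.973,.243]); u=np.array(proj(s,P)); print(k,off,u,"crop",(u-[300,90])*4, "top",proj(t,P))
print("tum top",(np.array(proj(s,np.array([.465,-.1135,.152])))-[300,90])*4)
# dark fingers by depth, z between .24 and .30
for n,f in(("top",t),("side",s)):
    fl,cx,cy,T=cam(f); v,u=np.mgrid[:400,:640]; d=f["depth"].astype(float)
    C=np.stack([(u-cx)/fl*d,-(v-cy)/fl*d,-d],-1); W=(C-T[:3,3])@T[:3,:3]
    k=(d>0)&(W[...,2]>.23)&(W[...,2]<.275)&(abs(W[...,0]-.465)<.1)&(abs(W[...,1]+.11)<.1)
    q=W[k]; print(n,k.sum(),q.min(0) if len(q) else 0,q.max(0) if len(q) else 0)
E
```

```text
1 0.043 [382.49374576 138.47946171] crop [329.97498303 193.91784686] top (np.float64(367.31595238557276), np.float64(266.3621390677813))
1 0.057 [379.84797803 141.72371721] crop [319.3919121  206.89486884] top (np.float64(358.292174402178), np.float64(264.47077569286233))
-1 0.043 [397.62877137 119.92080692] crop [390.51508546 119.68322768] top (np.float64(422.9265524943568), np.float64(278.01799457492774))
-1 0.057 [399.92481123 117.10538973] crop [399.69924493 108.42155893] top (np.float64(432.0086583954252), np.float64(279.92158334894515))
tum top [339.31291683 274.53172135]
top 0 0 0
side 207 [ 0.44172046 -0.15446937  0.24217944] [ 0.48559076 -0.05011339  0.2747978 ]
```

The camera agrees with the arm to about 2 mm, so I'm descending and gripping.

```bash
python3 -m crank '[[-0.05,-0.25,0,0,0,0],[0,0,0.8,0,0,0],[0,0,0.8,0,0,0],[0,0,0.8,0,0,0],[0,0,0.8,0,0,0],[0,0,0.7,0,0,0],[0,0,0.7,0,0,0],[0,0,0.7,0,0,0],[0,0,0.7,0,0,0],[0,0,0.5,0,0,0],[0,0,0,0,0,0],[0,0,0,0,0,0]]' 
python3 go.py 0.465 -0.1135 0.100
python3 -m crank '[[0,0,0,0,0,0],[0,0,0,0,0,0],[0,0,0,0,0,0],[0,0,0,0,0,0],[0,0,0,0,0,0],[0,0,0,0,0,0],[0,0,0,0,0,0],[0,0,0,0,0,0],[0,0,0,0,0,0],[0,0,0,0,0,0]]' 0 60
python3 go.py 0.465 -0.1135 0.100
```

```text
clock: 5.6
tcp_pos: [0.4655, -0.1135, 0.1015]
orientation: [-0.361, -3.121, 0.0]
contact_force: [0.2, 0.1, -0.2]
grip_width: 0.0855
gripper_force: 0.0
t 5.6 pos [ 0.4655 -0.1135  0.1015] units20mm [ 0.02 -0.01  0.07] axes z [-1.e-04 -0.e+00 -1.e+00] turn45 [-0.          0.          0.00012739] F [ 0.18  0.06 -0.19] w 0.08554281300059288 0.0 j [-0.23  0.36  0.41  2.15 -0.23  0.67  1.68]
clock: 6.6
tcp_pos: [0.4661, -0.114, 0.1023]
orientation: [0.362, 3.119, 0.0]
contact_force: [-1.7, -0.4, 5.4]
grip_width: 0.0596
gripper_force: 63.6
t 6.6 pos [ 0.4661 -0.114   0.1023] units20mm [0.06 0.01 0.12] axes z [ 1.9e-03 -2.0e-04 -1.0e+00] turn45 [ 0.00038217  0.00254777 -0.00050955] F [-1.68 -0.4   5.36] w 0.059644845718834875 63.627884052693844 j [-0.23  0.36  0.41  2.15 -0.23  0.67  1.68]
```

```bash
python3 -m crank '[[0,0,-0.3,0,0,0],[0,0,-0.7,0,0,0],[0,0,-0.9,0,0,0],[0,0,-0.9,0,0,0],[0,0,-0.8,0,0,0],[0,0,-0.4,0,0,0]]' 
python3 -m crank '[[0,0.5,0,0,0,0],[0,1,0,0,0,0],[0,1,0,0,0,0],[0,1,0,0,0,0],[0,1,0,0,0,0],[0,1,0,0,0,0],[0,1,0,0,0,0],[0.1,1,0,0,0,0],[0.1,1,0,0,0,0],[0.1,1,0,0,0,0],[0.1,1,0,0,0,0],[0,0.7,0,0,0,0]]' 
python3 -m crank '[[0,0,0,0,0,0],[0,0,0,0,0,0],[0,0,0,0,0,0]]'
python3 go.py 0.5083 0.106 0.18
python3 - <<'E'
from h import *
from bench import eyes
for n in("side","top"):
    f=eyes.grab_frame(n); np.savez("/tmp/%s2.npz"%n,**f)
a=np.load("/tmp/side2.npz")["image"][150:300,270:420]
cv2.imwrite("pics/over.png",cv2.convertScaleAbs(cv2.resize(a,None,fx=4,fy=4,interpolation=cv2.INTER_CUBIC)[:,:,::-1],alpha=1.5))
E
```

```text
clock: 7.2
tcp_pos: [0.4657, -0.1135, 0.1827]
orientation: [0.362, 3.119, 0.001]
contact_force: [0.9, -0.1, -2.9]
grip_width: 0.0594
gripper_force: 65.3
clock: 8.4
tcp_pos: [0.5079, 0.1088, 0.1802]
orientation: [-0.358, -3.119, 0.0]
contact_force: [-0.4, -0.9, -3.2]
grip_width: 0.0595
gripper_force: 65.3
clock: 8.7
tcp_pos: [0.5085, 0.1051, 0.181]
orientation: [-0.364, -3.12, 0.001]
contact_force: [0.2, 0.5, -2.0]
grip_width: 0.0596
gripper_force: 65.3
t 8.7 pos [0.5085 0.1051 0.181 ] units20mm [0.02 0.04 0.05] axes z [-7.e-04 -7.e-04 -1.e+00] turn45 [-0.0011465  -0.00050955 -0.00216561] F [ 0.16  0.53 -1.95] w 0.059644759826646306 65.33498369157314 j [-0.62  0.29  0.35  2.   -0.13  0.88  1.14]
```

View pics/over.png

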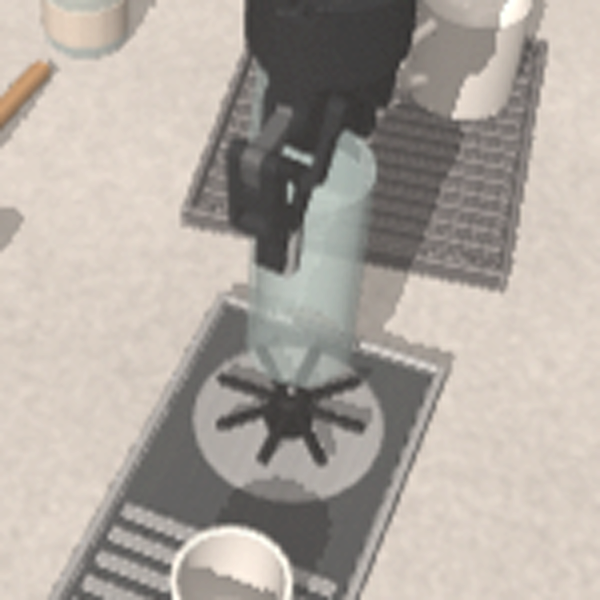

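The tumbler hangs upright above the star, with its lower edge at about crop (302,388), sides at x 248 and 357, and the star nozzle at (290,392). I'll measure its axis from side depth with a cylinder fit.

```bash
cat > fit.py <<'E'
from h import *
from scipy.optimize import least_squares
import sys
f=np.load(sys.argv[1]); zl,zh=float(sys.argv[2]),float(sys.argv[3])
fl,cx,cy,T=cam(f); v,u=np.mgrid[:400,:640]; d=f["depth"].astype(float)
C=np.stack([(u-cx)/fl*d,-(v-cy)/fl*d,-d],-1); W=(C-T[:3,3])@T[:3,:3]
k=(d>0)&(W[...,2]>zl)&(W[...,2]<zh)&(np.hypot(W[...,0]-.508,W[...,1]-.106)<.045)
im=f["image"].astype(int); k&=(im[...,1]-im[...,0]>5)
q=W[k]; print("n",len(q))
L=lambda p:np.hypot(q[:,0]-p[0]-p[2]*(q[:,2]-zl),q[:,1]-p[1]-p[3]*(q[:,2]-zl))-.03
r=least_squares(L,[.508,.106,0,0],loss="soft_l1",f_scale=.002); print("axis",r.x.round(4),"rms",np.sqrt(np.mean(L(r.x)**2)))
g=(d>0)&(np.hypot(W[...,0]-.508,W[...,1]-.106)<.035)&(im[...,1]-im[...,0]>5); print("z range",np.percentile(W[g][:,2],[0,1,5,95,99]).round(4))
p=(345.4,237.1); print("mouth",plane(f,p,.092))
E
python3 fit.py /tmp/side2.npz .095 .16; python3 fit.py /tmp/side2.npz .095 .125
```

```text
n 13
axis [ 0.5132  0.1051 -0.128  -0.0172] rms 0.00048664852429094546
z range [0.1389 0.1512 0.1607 0.2308 0.2314]
mouth [0.50182464 0.10868755 0.092     ]
n 0
axis [0.508 0.106 0.    0.   ] rms nan
z range [0.1389 0.1512 0.1607 0.2308 0.2314]
mouth [0.50182464 0.10868755 0.092     ]
  return _methods._mean(a, axis=axis, dtype=dtype,
  ret = ret.dtype.type(ret / rcount)
```

```bash
python3 - <<'E'
from h import *
f=np.load("/tmp/side2.npz")
cr=lambda P:(np.array(proj(f,np.array(P)))-[270,150])*4+1.5
a=np.linspace(0,6.283,73)
for z in(.092,.232):
    c=np.array([cr([.5085+.03*np.cos(t),.1051+.03*np.sin(t),z]) for t in a]); print(z,c.min(0),c.max(0))
print("star",cr([.5083,.106,.049]))
g=f["image"].astype(int)
for row in (60,64,67): # crop rows 240..
    R=g[150+row,325:370]; print(row,"cols325+",(R[:,1]-R[:,0]).tolist())
E
```

```text
0.092 [239.00994603 300.84105752] [347.35251034 385.42612252]
0.232 [250.06236346 118.48580566] [373.75056718 204.51461048]
star [288.19675614 390.48029079]
60 cols325+ [-7, -8, -8, -7, -7, -8, -7, -4, -1, -1, -2, -2, -1, -1, -2, -1, -2, -2, -1, -2, 2, 5, 7, 5, 5, 6, 7, 5, 6, 5, 5, 5, 5, 5, 3, 1, 1, -3, -4, -3, -3, -4, -4, -4, -2]
64 cols325+ [-7, -9, -9, -7, -7, -7, -8, -3, -1, -2, -1, -1, -2, -1, -2, 0, -2, -2, -2, -2, 5, 6, 6, 6, 5, 6, 5, 7, 5, 5, 5, 4, 4, 4, 1, 1, -1, -3, -3, -2, -3, -2, -2, -2, -3]
67 cols325+ [-7, -8, -7, -7, -7, -8, -8, -2, 0, 3, 2, 1, 2, -1, -1, -2, -2, -2, -1, 3, 4, 6, 6, 6, 6, 6, 6, 5, 7, 5, 5, 4, 5, 3, 0, 0, -5, -6, -6, -5, -5, -5, -4, -4, -4]
```

```bash
python3 - <<'E'
from h import *
f=np.load("/tmp/side2.npz"); g=f["image"].astype(int); b=np.load("/tmp/side.npz")["image"].astype(int)
for r in range(215,252,3):
    R=g[r,322:370]; D=abs(R-b[r,322:370]).sum(1); print(r,"crop y",(r-150)*4,(np.where(D>25)[0]+322).tolist())
# predicted edges per row
P=[.5085,.1051]
a=np.linspace(0,6.283,181); c=np.array([proj(f,np.array([P[0]+.03*np.cos(t),P[1]+.03*np.sin(t),z])) for t in a for z in np.linspace(.092,.232,80)])
for r in range(215,252,3):
    k=abs(c[:,1]-r)<.7; 
    if k.any(): print(r,c[k,0].min().round(1),c[k,0].max().round(1))
E
```

```text
215 crop y 260 [332, 333, 334, 335, 336, 337, 338, 339, 340, 341, 342, 343, 344, 349, 350, 351, 352, 353, 354, 355, 356, 357, 359, 360, 361, 362, 363, 364, 365, 366, 367, 368, 369]
218 crop y 272 [332, 333, 334, 335, 336, 337, 338, 339, 340, 341, 342, 343, 349, 350, 351, 352, 353, 354, 355, 356, 357, 358, 359, 360, 361, 362, 363, 364, 365, 366, 367, 368, 369]
221 crop y 284 [332, 333, 334, 335, 336, 337, 338, 339, 347, 348, 349, 350, 351, 352, 353, 354, 355, 356, 357, 358, 359, 360, 361, 362, 363, 364, 365, 366, 367, 368, 369]
224 crop y 296 [336, 337, 338, 339, 346, 347, 348, 349, 350, 351, 352, 353, 354, 355, 356, 357, 358, 359, 360, 361, 362, 363, 364, 365, 366, 367, 368, 369]
227 crop y 308 [333, 334, 335, 336, 338, 339, 340, 341, 342, 343, 344, 345, 346, 347, 352, 353, 354, 355, 356, 357, 358, 359, 360, 361, 362, 363, 364, 365, 366, 367, 368]
230 crop y 320 [332, 333, 334, 335, 336, 337, 338, 339, 340, 341, 343, 344, 345, 347, 348, 349, 350, 351, 352, 359, 360, 361, 362, 363, 364, 365, 366]
233 crop y 332 [331, 332, 333, 334, 335, 336, 337, 338, 339, 340, 341, 342, 343, 344, 345, 346, 347, 348, 350, 351, 352, 353, 354, 355, 356, 358]
236 crop y 344 [331, 332, 333, 334, 335, 336, 337, 338, 339, 340, 341, 342, 343, 344, 345, 346, 347, 348, 349, 350, 351, 352, 353, 354, 358, 359]
239 crop y 356 [334, 335, 336, 337, 338, 339, 340, 341, 342, 343, 344, 345, 346, 347, 348, 349, 350, 352, 353, 354, 355, 356]
242 crop y 368 [335, 336, 337, 338, 339, 340, 341, 342, 343, 344, 345, 346, 347, 348, 349]
245 crop y 380 [339, 340, 341, 342, 343, 344, 345, 346, 347, 348, 349, 350, 351]
248 crop y 392 []
251 crop y 404 []
215 330.5 359.7
218 330.3 359.3
221 330.2 358.8
224 330.0 358.4
227 329.8 358.0
230 329.6 357.5
233 329.4 357.1
236 329.4 356.6
239 330.1 356.1
242 332.2 354.4
245 336.6 350.8
```

The mouth sits about 2–3 mm to the -x side of the star, and its height is as expected with no slip. I'll nudge it and descend to just above the star.

```bash
python3 -m crank '[[-0.1,0.03,0.4,0,0,0],[0,0,0.6,0,0,0],[0,0,0.6,0,0,0],[0,0,0.4,0,0,0],[0,0,0.2,0,0,0],[0,0,0,0,0,0],[0,0,0,0,0,0],[0,0,0,0,0,0]]'
python3 - <<'E'
from h import *
from bench import eyes
f=eyes.grab_frame("side"); np.savez("/tmp/side3.npz",**f)
a=f["image"][170:290,280:400]
cv2.imwrite("pics/near.png",cv2.convertScaleAbs(cv2.resize(a,None,fx=5,fy=5,interpolation=cv2.INTER_CUBIC)[:,:,::-1],alpha=1.7))
E
```

```text
clock: 9.6
tcp_pos: [0.5113, 0.1067, 0.1377]
orientation: [0.362, 3.12, 0.001]
contact_force: [-0.3, 0.2, -3.0]
grip_width: 0.0596
gripper_force: 65.3
```

View pics/near.png

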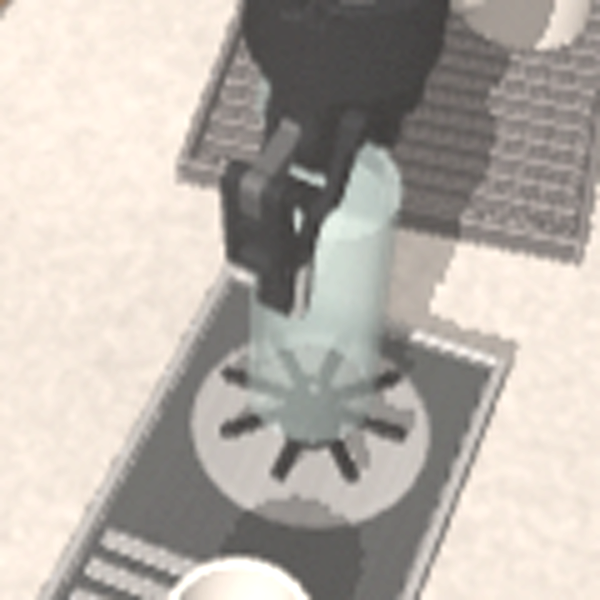

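The mouth (x 252–382, lower edge y 440) is concentric with the star (tips x 222–405) to about 1.5 mm. I'll press slowly.

```bash
python3 -m crank '[[0,0,0.1,0,0,0],[0,0,0.1,0,0,0],[0,0,0.1,0,0,0],[0,0,0.1,0,0,0],[0,0,0.05,0,0,0],[0,0,0,0,0,0]]'
python3 -m crank '[[0,0,0.1,0,0,0],[0,0,0.1,0,0,0],[0,0,0.1,0,0,0],[0,0,0,0,0,0]]'
```

```text
clock: 10.25
tcp_pos: [0.5111, 0.1065, 0.1285]
orientation: [0.362, 3.12, 0.0]
contact_force: [-0.9, -0.4, 2.9]
grip_width: 0.0595
gripper_force: 65.7
clock: 10.65
tcp_pos: [0.5113, 0.1065, 0.1225]
orientation: [0.362, 3.12, 0.0]
contact_force: [-2.1, -0.5, 7.1]
grip_width: 0.0594
gripper_force: 66.1
```

```bash
python3 -m crank '[[0,0,0.05,0,0,0],[0,0,0.05,0,0,0],[0,0,0,0,0,0]]'
python3 -m crank '[[0,0,0.05,0,0,0],[0,0,0,0,0,0]]'
```

```text
clock: 10.95
tcp_pos: [0.5114, 0.1065, 0.121]
orientation: [0.362, 3.12, 0.001]
contact_force: [-2.8, -1.3, 9.3]
grip_width: 0.0594
gripper_force: 66.3
clock: 11.15
tcp_pos: [0.5118, 0.1064, 0.1207]
orientation: [0.362, 3.119, 0.001]
contact_force: [-5.4, -2.4, 17.1]
grip_width: 0.0596
gripper_force: 67.0
```

It is on the stop: force jumped to 17 N with almost no travel. I'll hold for 4 s.

```bash
python3 -m crank '[[0,0,0.01,0,0,0],[0,0,0,0,0,0],[0,0,0,0,0,0],[0,0,0,0,0,0],[0,0,0,0,0,0],[0,0,0,0,0,0],[0,0,0,0,0,0],[0,0,0,0,0,0],[0,0,0,0,0,0],[0,0,0,0,0,0],[0,0,0,0,0,0],[0,0,0,0,0,0]]'
python3 -m crank '[[0,0,0,0,0,0],[0,0,0,0,0,0],[0,0,0,0,0,0],[0,0,0,0,0,0],[0,0,0,0,0,0],[0,0,0,0,0,0],[0,0,0,0,0,0],[0,0,0,0,0,0],[0,0,0,0,0,0],[0,0,0,0,0,0],[0,0,0,0,0,0],[0,0,0,0,0,0]]'
python3 -m crank '[[0,0,0,0,0,0],[0,0,0,0,0,0],[0,0,0,0,0,0],[0,0,0,0,0,0],[0,0,0,0,0,0],[0,0,0,0,0,0],[0,0,0,0,0,0],[0,0,0,0,0,0],[0,0,0,0,0,0],[0,0,0,0,0,0],[0,0,0,0,0,0],[0,0,0,0,0,0]]'
python3 - <<'E'
from h import *
from bench import eyes
f=eyes.grab_frame("side"); np.savez("/tmp/side4.npz",**f)
a=f["image"][170:290,280:400]
cv2.imwrite("pics/press.png",cv2.convertScaleAbs(cv2.resize(a,None,fx=5,fy=5,interpolation=cv2.INTER_CUBIC)[:,:,::-1],alpha=1.7))
E
```

```text
clock: 12.35
tcp_pos: [0.5118, 0.1064, 0.1207]
orientation: [0.362, 3.119, 0.002]
contact_force: [-5.1, -2.2, 19.0]
grip_width: 0.0596
gripper_force: 67.2
clock: 13.55
tcp_pos: [0.5118, 0.1064, 0.1207]
orientation: [0.362, 3.119, 0.002]
contact_force: [-5.4, -2.1, 18.8]
grip_width: 0.0593
gripper_force: 67.2
clock: 14.75
tcp_pos: [0.5118, 0.1064, 0.1207]
orientation: [0.363, 3.119, 0.002]
contact_force: [-5.2, -2.5, 17.9]
grip_width: 0.0595
gripper_force: 67.2
```

View pics/press.png

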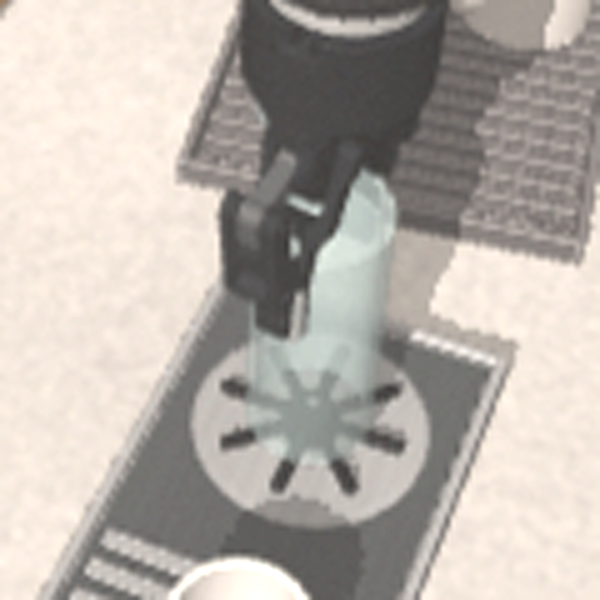

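The star has dropped, the arms show evenly around the mouth (mouth centre x about 317, star about 313), and the force is steady at 18 N on the stop. I'm handing it in.

```bash
python3 -c "
from bench import r; print(r.hand_in())"
```

```text
the job is handed in; nothing more can be done
None
```

I handed the job in with the tumbler upside down and still gripped by its sides, within about 2 mm of the star's centre; it had held the star on its stop at a steady ~18 N (wrist reading) for over 3.5 s, though the hand-in gave no verdict.

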